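Lay the coffee tray and the whisky tray in the pantry

ROBOT

A 7-joint arm with a two-finger parallel gripper is mounted at the origin on the work surface. World frame = base frame: x ahead of the robot, y to its left, z up, the work surface at z = 0. Lengths are in m, angles in rad, forces in N, time in s.
With the tool pointing down it reaches from about 0.4 to 0.85 m from the base axis. Payload 4.5 kg.
Tool frame: the origin (TCP) lies where the fingers leave the gripper's body, on its centre line; the fingertips stand 64 mm ahead of it and the grasp point (between the pads) lies 45 mm ahead of it; z points along the fingers, y is the line along which they close (so a half turn about z gives the same grasp; the last joint's range is limited). The gripper opens to 88 mm and grips with 3 to 60 N. Pads are 18 mm wide; open, the fingers measure 123 mm over their backs; the gripper's body (75 mm by 187 mm) begins 45 mm behind the grasp point.
Start: joints at [-1.214, 0.689, -0.195, 1.565, 0.157, 0.902, -0.215], TCP at [0.198, 0.593, 0.303] pointing down, gripper open.
Joint ranges: [-3.01, 3.01], [-0.46, 2.08], [-1.47, 1.51], [0.13, 2.56], [-1, 4.14], [0.04, 2.09], [-2.66, 2.66]. Speed limits (rad/s): [2.57, 2.57, 3.14, 3.14, 3.14, 3.14, 3.14].

INTERFACE

Orientations are given as a unit quaternion [x, y, z, w].
In Python, from plant import r gives the robot as it stands.
- The arm moves only by the tool play_rows, never from a script. Its arguments are lists of equal length, an entry for each row: "translation": the shift along the tool's x, y, z in m, a list of three; "delta_rot": the turn, a rotation vector about the tool's x, y, z in degrees, a list of three; "grip": the opening, from -1 (shut) to 1 (fully open). In form: {"translation": [[x, y, z], ...], "delta_rot": [[rx, ry, rz], ...], "grip": [grip, ...]}. A call has 1 to 20 rows; each row shifts and turns the commanded pose from where the row before left it, along the tool's axes as they then stand; what a row does not reach is not made up. A row lasts 1/8 s, in which the tool goes at most 62.5 mm and 10.7 degrees, less where a joint would pass 70% of its speed; a pose out of reach is approached as far as the arm can. A call with a gripper value outside its range is refused whole. The fingers move at their own pace and stop on an object; "squeeze" is the grip in N (left out, the last holds). Time passes only in rows, so rows that do not move let the fingers close. It gives the time, the measured TCP pose, the force, the opening and the grip force at its end, in the units of the state.
- r.get_state(): the state, without advancing time (a new reading comes with each control period).
- r.snapshot(name): name is "scene" or "top"; returns the picture (420x560x3 uint8, blue, green, red); there is no depth.
- r.get_calibration(name): a dict with "intrinsics" (3x3 intrinsics, pixels), "eye" and "rotation" of the camera in the world. Camera axes: x right, y up, looking along -z (the intrinsics and any distortion apply to the point x, -y, -z); pixel columns grow to the right and rows downward; lengths in m; the calibration is good to about 2 mm. A picture is of the moment at which its call begins. get_calibration takes no time and is no camera call.
- r.finish_job(): hands the job in; it is judged then, once.
Trained networks look in the newest picture that a camera, given by its name, has taken for a name from the list of things; names that differ only in an ending like _2 or _b are one class to them, and where a whole thing is asked for, a point or a joint stands for the part that bears it (a point fixed in the world has none). Each returns a list of dicts, best first, with "confidence" (0 to 1); they miss things now and then, are a little off and sometimes report something else, mostly with a low value. They report only what shows in the picture. A call takes as long as a camera call.
- r.look_for(camera, target): "point" ([x, y, z] in m, in world coordinates, good to about 4 mm: the middle of the surface that is visible of it).
- r.silhouettes(camera, target): "pixels" (420x560 bool, what is visible of it).
The state is a dict: "clock": time; "q": joint angles; "qd": joint speeds; "joint_torque": joint torques, N m; "tool_pos": TCP position; "eef_rot": TCP orientation; "contact_force": force on the tool from outside, world axes, zero at the start; "moment": the same for the moment, N m; "opening": opening from 0.0 (shut) to 1.0 (fully open); "finger_force": force on a finger pad.
Only numpy, scipy, OpenCV 4.12 (cv2) and the standard library are available. Lean on these libraries where they do the work, as an engineer would, in place of code of your own. Each camera call takes 0.05 s, during which the arm holds its last target. There are 200 camera calls.

TASK

Make up the two after-dinner trays from the things standing on the counter. The black coffee tray gets the blue espresso cup, in the middle of the saucer that already lies there, and the steel milk jug and the white sugar pot, each in the middle of a grey round of its own; the brown whisky tray gets the green tumbler and the amber decanter, each in the middle of a blue round of its own. Set everything down upright without dropping it, leave the saucer in its place on the tray, and leave the tall clear glass and the pepper mill where they stand.

Things in the scene. Friction and masses are not known exactly. Their poses are not given: they have to be found in the camera images.
- espresso_cup: Small blue ceramic espresso cup, open at the top, 56 mm high, 62 mm across the rim (46 mm across the foot, 58 mm from 10 mm up), with an ear handle to its own -x that reaches 52 mm from the axis between 14 and 50 mm up. About 0.14 kg. At the start the handle points towards the robot within 30 degrees. Origin: centre of its underside; z up.
- milk_jug: Small polished-steel milk jug, open at the top, a straight cylinder 60 mm across and 72 mm high, with a handle to its own -x that reaches 54 mm from the axis between 16 and 66 mm up, and a small lip to +x. About 0.16 kg. At the start the handle points towards the robot within 30 degrees. Origin: centre of its underside; z up.
- sugar_pot: White ceramic sugar pot, a cylinder 62 mm across and 52 mm high, with a pale wooden lid fixed on it (64 mm across, from 52 to 60 mm up) and a wooden knob 18 mm across from 60 to 74 mm up. About 0.25 kg. Origin: centre of its underside; z up.
- tumbler: Low whisky tumbler of green glass, a straight open cylinder 66 mm across and 85 mm high. About 0.26 kg. Origin: centre of its underside; z up.
- decanter: Amber glass decanter, 174 mm high: round body 80 mm across up to 80 mm, shoulders closing to a straight neck 27 mm across from 117 to 152 mm up, collar 35 mm across at 154 to 158 mm, and a black stopper fixed in it, 32 mm across, from 158 to 174 mm. Take it by the neck. About 0.45 kg. Origin: centre of its underside; z up.
- highball: Tall clear drinking glass, 130 mm high, 60 mm across, standing among the stock. Not wanted: stays where it is. Origin: centre of its underside; z up.
- pepper_mill: Turned dark-wood pepper mill, 136 mm high, 54 mm across, standing among the stock. Not wanted: stays where it is. Origin: centre of its underside; z up.
- saucer: White saucer, 114 mm across, its rim 12 mm high, lying loose on the coffee tray at about (-50, 0) mm in the tray's frame. The cup stands on its flat middle, 60 mm across, whose top is 5 mm above the saucer's origin. Origin: centre of its underside; z up.
- coffee_tray: Square black tray, 240 x 240 mm, left or right of the robot, turned up to 9 degrees; it does not slide. Floor 8 mm thick, rim 8 mm wide and 24 mm high, brass handles at its y sides. Inlaid flush in the floor: two light grey felt rounds 100 mm across, centred at (55, -57) and (55, 57) mm in the tray's x, y; the saucer lies near (-50, 0). Origin: centre of its underside; z up.
- whisky_tray: Square brown wooden tray, 240 x 240 mm, on the other side from the coffee tray, turned up to 9 degrees; it does not slide. Floor 8 mm thick, rim 8 mm wide and 24 mm high, brass handles at its y sides. Inlaid flush in the floor: two dark blue felt rounds 100 mm across, centred at (38, -48) and (-38, 48) mm in the tray's x, y. Origin: centre of its underside; z up.

How it is judged:
At the end, for the whole second after the job is handed in: Cup upright on the saucer within 10 mm of its centre, saucer within 15 mm of its place; jug and pot one on each grey round, tumbler and decanter one on each blue round, upright, centred within 13 mm in x and y; all released, at rest; tall glass and mill standing within 30 mm of their start ((((x of milk_jug in the frame of coffee_tray between 0.042 and 0.068 m and y of milk_jug in the frame of coffee_tray between -0.07 and -0.044 m) and (x of sugar_pot in the frame of coffee_tray between 0.042 and 0.068 m and y of sugar_pot in the frame of coffee_tray between 0.044 and 0.07 m)) or ((x of milk_jug in the frame of coffee_tray between 0.042 and 0.068 m and y of milk_jug in the frame of coffee_tray between 0.044 and 0.07 m) and (x of sugar_pot in the frame of coffee_tray between 0.042 and 0.068 m and y of sugar_pot in the frame of coffee_tray between -0.07 and -0.044 m))) and z of milk_jug in the frame of coffee_tray between 0.003 and 0.014 m and z of sugar_pot in the frame of coffee_tray between 0.003 and 0.014 m and (((x of tumbler in the frame of whisky_tray between 0.025 and 0.051 m and y of tumbler in the frame of whisky_tray between -0.061 and -0.035 m) and (x of decanter in the frame of whisky_tray between -0.051 and -0.025 m and y of decanter in the frame of whisky_tray between 0.035 and 0.061 m)) or ((x of tumbler in the frame of whisky_tray between -0.051 and -0.025 m and y of tumbler in the frame of whisky_tray between 0.035 and 0.061 m) and (x of decanter in the frame of whisky_tray between 0.025 and 0.051 m and y of decanter in the frame of whisky_tray between -0.061 and -0.035 m))) and z of tumbler in the frame of whisky_tray between 0.003 and 0.014 m and z of decanter in the frame of whisky_tray between 0.003 and 0.014 m and horizontal distance between espresso_cup and saucer below 0.01 m and z of espresso_cup in the frame of saucer between 0.001 and 0.01 m and x of saucer in the frame of coffee_tray between -0.065 and -0.035 m and y of saucer in the frame of coffee_tray between -0.015 and 0.015 m and z of saucer in the frame of coffee_tray between 0.003 and 0.012 m and angle between each of espresso_cup, milk_jug, sugar_pot, tumbler, decanter, saucer, highball, pepper_mill's own z axis and vertical below 0.1 rad and linear speed of each of espresso_cup, milk_jug, sugar_pot, tumbler, decanter, saucer below 0.02 m/s and distance of each of highball, pepper_mill from where it was at the start of the episode below 0.03 m); the robot touches nothing.
It fails at once if a thing for the coffee tray is dropped (from more than about 20 mm) ((linear speed of espresso_cup above 0.65 m/s and contact force between the fingers and espresso_cup below 0.02 N) or (linear speed of milk_jug above 0.65 m/s and contact force between the fingers and milk_jug below 0.02 N) or (linear speed of sugar_pot above 0.65 m/s and contact force between the fingers and sugar_pot below 0.02 N)).
It fails at once if the tumbler or the decanter is dropped (from more than about 20 mm) ((linear speed of tumbler above 0.65 m/s and contact force between the fingers and tumbler below 0.02 N) or (linear speed of decanter above 0.65 m/s and contact force between the fingers and decanter below 0.02 N)).
It fails at once if the tall clear glass is pushed away or knocked over (distance of highball from where it was at the start of the episode above 0.03 m or angle between highball's own z axis and vertical above 0.5 rad).
It fails at once if the pepper mill is pushed away or knocked over (distance of pepper_mill from where it was at the start of the episode above 0.03 m or angle between pepper_mill's own z axis and vertical above 0.5 rad).
It also fails if it takes over 128 s, if anything falls off the work surface, if the arm or the gripper's body presses on something with over 40 N, if the wrist force passes 120 N, or if a joint passes its speed limit or range.

## Working session

There is one attempt and no reset: what is moved stays moved. The work goes in short steps, Python scripts to look and compute and a tool call to move; the robot and the scene stay as the last step left them, time stands still between calls to the robot, and variables do not carry over. Pictures are saved under pics/ and viewed, at most 14 in all, crops included, and the job is handed in when it is done.

Besides the shell and the picture viewer there is one more tool, called as a command line: name --argument value ..., lists and objects as JSON in quotes. play_rows: Moves the arm, as the interface text tells. Its arguments: {"type":"object","properties":{"translation":{"type":"array","items":{"type":"array","items":{"type":"number"}}},"delta_rot":{"type":"array","items":{"type":"array","items":{"type":"number"}}},"grip":{"type":"array","items":{"type":"number"}},"squeeze":{"type":"number"}},"required":["translation","delta_rot","grip"]}

```bash
ls; mkdir -p pics; cat > h.py <<'E'
import numpy as np, cv2
from plant import r
from scipy.spatial.transform import Rotation as R
def cal(c):
    k=r.get_calibration(c); return np.array(k["intrinsics"]),np.array(k["eye"]),np.array(k["rotation"]),k
def rot(M):
    return M if M.shape==(3,3) else R.from_quat(M).as_matrix()
def proj(c,P):
    K,e,M,_=cal(c); p=(np.atleast_2d(P)-e)@rot(M); p=p*[1,-1,-1]; u=p@K.T; return u[:,:2]/u[:,2:]
def ray(c,uv,z):
    K,e,M,_=cal(c); uv=np.atleast_2d(uv).astype(float); d=np.c_[uv,np.ones(len(uv))]@np.linalg.inv(K).T
    d=(d*[1,-1,-1])@rot(M).T; t=(z-e[2])/d[:,2]; return e+d*t[:,None]
E
python3 - <<'E'
from h import *
for c in("scene","top"):
    print(c,r.get_calibration(c)); cv2.imwrite(f"pics/{c}0.png",r.snapshot(c))
s=r.get_state(); print(s)
for n in "espresso_cup milk_jug sugar_pot tumbler decanter highball pepper_mill saucer coffee_tray whisky_tray".split():
    for c in("scene","top"):
        print(n,c,[(np.round(d["point"],3).tolist(),round(d["confidence"],2)) for d in r.look_for(c,n)[:2]])
E
```

```text
pics
scene {'intrinsics': array([[467.14978682,   0.        , 277.71270889],
       [  0.        , 467.14978682, 204.05151847],
       [  0.        ,   0.        ,   1.        ]]), 'eye': array([ 1.32435878, -0.39925659,  0.77718097]), 'rotation': array([0.35337655, 0.22128885, 0.46049653, 0.78364482])}
top {'intrinsics': array([[419.35801365,   0.        , 283.2074678 ],
       [  0.        , 419.35801365, 203.19472113],
       [  0.        ,   0.        ,   1.        ]]), 'eye': array([ 0.40796828, -0.01196352,  0.97118184]), 'rotation': array([-0.04816442,  0.04954305,  0.70861345, -0.70220556])}
{'clock': 0.1, 'q': array([-1.21420461,  0.68989579, -0.19451255,  1.5662257 ,  0.15730125,
        0.90250014, -0.21509187]), 'qd': array([ 0.00018456, -0.00240063, -0.00094274, -0.00396334,  0.0009273 ,
        0.00030259, -0.00029904]), 'joint_torque': array([-3.77623597e-03, -5.28503716e+01, -1.27152007e+00, -1.53837848e+01,
       -5.25234849e-02,  1.96982342e-03,  2.87447472e-05]), 'tool_pos': array([0.19815249, 0.59227487, 0.30199648]), 'eef_rot': array([ 1.60657707e-01,  9.8700984
[... 741 characters left out ...]
 top [([0.664, -0.057, 0.101], 0.58)]
highball scene [([0.487, 0.054, 0.091], 0.65), ([0.476, 0.306, 0.006], 0.16)]
highball top [([0.474, 0.064, 0.04], 0.94)]
pepper_mill scene [([0.702, -0.192, 0.082], 0.88)]
pepper_mill top [([0.668, -0.18, 0.106], 0.83)]
saucer scene [([0.431, -0.294, 0.014], 0.82)]
saucer top [([0.432, -0.287, 0.018], 0.72), ([0.667, -0.059, 0.102], 0.3)]
coffee_tray scene [([0.702, -0.073, 0.09], 0.74), ([0.51, -0.302, 0.007], 0.59)]
coffee_tray top [([0.501, -0.291, 0.008], 0.62), ([0.471, 0.064, 0.039], 0.61)]
whisky_tray scene [([0.476, 0.302, 0.006], 0.61), ([0.705, -0.191, 0.083], 0.39)]
whisky_tray top [([0.468, 0.305, 0.008], 0.59), ([0.692, 0.19, 0.023], 0.43)]
```

View pics/top0.png

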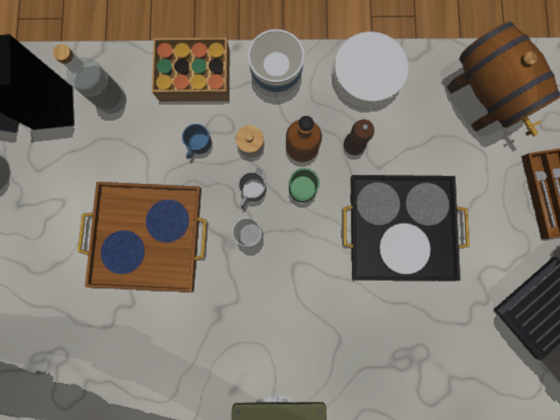

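View pics/scene0.png

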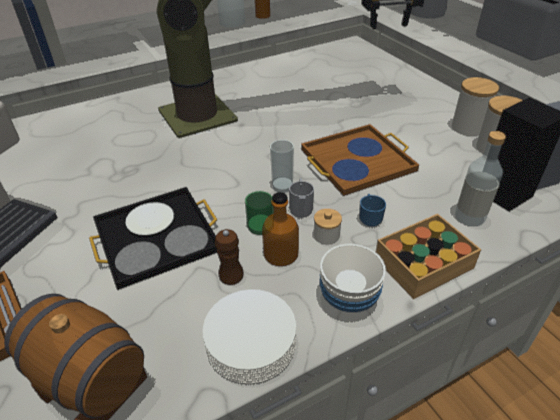

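The top view shows the whisky tray at left (145,238) with blue rounds at (167,221) and (123,252). The coffee tray is at right (405,228) with grey rounds at (378,203) and (427,203) and the saucer at (405,248). The stock stands as follows:
- cup (196,138), handle towards the robot
- pot (250,139)
- decanter (304,138)
- mill (358,137)
- jug (253,187)
- tumbler (303,185)
- highball (248,234)

The scene view agrees. Next I fit the poses to the silhouettes in both views.

```bash
cat > fit.py <<'E'
from h import *
from scipy.optimize import minimize
C=lambda d,a,b:("c",d/2,a,b)
M={"espresso_cup":([C(46,0,1),("f",23,29,0,10),C(58,10,45),C(62,45,56)],52,14,50),
"milk_jug":([C(60,0,72)],54,16,66),"sugar_pot":([C(62,0,52),C(64,52,60),C(18,60,74)],0,0,0),
"tumbler":([C(66,0,85)],0,0,0),"decanter":([C(80,0,80),("f",40,13.5,80,117),C(27,117,154),C(35,154,158),C(32,158,174)],0,0,0),
"highball":([C(60,0,130)],0,0,0),"pepper_mill":([C(54,0,136)],0,0,0),"saucer":([("f",30,57,0,12)],0,0,0)}
A=np.linspace(0,2*np.pi,48)
def render(c,n,p):
    parts,h,z0,z1=M[n]; x,y,z,yaw=p; im=np.zeros((420,560),np.uint8); L=[]
    for q in parts:
        r0,r1,a,b=(q[1],q[1],q[2],q[3]) if q[0]=="c" else q[1:]
        L.append(np.vstack([np.c_[r*np.cos(A),r*np.sin(A),0*A+zz] for r,zz in((r0,a),(r1,b))]))
    if h:
        B=np.array([[X,Y,Z] for X in(-h,-25) for Y in(-4,4) for Z in(z0,z1)],float)
        B[:,:2]=B[:,:2]@np.array([[np.cos(yaw),np.sin(yaw)],[-np.sin(yaw),np.cos(yaw)]]); L.append(B)
    for P in L:
        uv=proj(c,P/1000+[x,y,z]); cv2.fillConvexPoly(im,cv2.convexHull(np.round(uv*16).astype(np.int32)),255,cv2.LINE_AA,4)
    return im/255.
def fit(names,cams=("scene","top"),zfree=True):
    mk={}; out={}
    for n in names:
        for c in cams:
            d=r.silhouettes(c,n); mk[n,c]=(d[0]["pixels"].astype(float),d[0]["confidence"],r.look_for(c,n)) if d else None
    for n in names:
        ok=[c for c in cams if mk[n,c] is not None]
        ign={c:sum((mk[m,c][0] for m in names if m!=n and mk[m,c] is not None),np.zeros((420,560)))*(1-mk[n,c][0])>0 for c in ok}
        def cost(p):
            q=[p[0],p[1],p[2]*.01 if zfree else 0,p[3]*.1 if M[n][1] else 0]; t=0
            for c in ok:
                a=render(c,n,[q[0],q[1],q[2],q[3]*10]); b=mk[n,c][0]; w=~ign[c]
                t+=1-(np.minimum(a,b)*w).sum()/max((np.maximum(a,b)*w).sum(),1)
            return t
        # start
        g=out.get(n); best=None
        pts=[np.array(d["point"][:2]) for c in ok for d in mk[n,c][2][:1]]
        for s in pts:
            o=minimize(cost,[s[0],s[1],0.,0.],method="Nelder-Mead",options=dict(initial_simplex=[[s[0],s[1],0,0],[s[0]+.02,s[1],0,0],[s[0],s[1]+.02,0,0],[s[0],s[1],1,0],[s[0],s[1],0,.4]],xatol=1e-4,fatol=1e-4,maxiter=250))
            if best is None or o.fun<best.fun: best=o
        out[n]=best.x*[1,1,.01,1]
        print(n,"xyz",np.round(out[n][:3]*1000,1),"yaw",round(out[n][3],2),"cost",round(best.fun,3),[(c,round(mk[n,c][1],2)) for c in ok],flush=True)
    return out
E
python3 - <<'E'
from fit import *
r.snapshot("scene");r.snapshot("top")
fit(list(M))
# trays
for c in("scene","top"):
    im=r.snapshot(c)
    hsv=cv2.cvtColor(im,cv2.COLOR_BGR2HSV)
    for n,zs in(("whisky_tray",.024),("coffee_tray",.024)):
        d=[k for k in r.silhouettes(c,n)]
        for k in d[:2]:
            m=k["pixels"].astype(np.uint8); cs=max(cv2.findContours(m,0,2)[0],key=cv2.contourArea)
            print(c,n,round(k["confidence"],2),m.sum(),cv2.boundingRect(cs))
    masks={"blue":cv2.inRange(hsv,(105,100,40),(130,255,255)),"grey":cv2.inRange(im,(75,75,75),(165,165,165))&cv2.inRange(hsv,(0,0,0),(180,40,255))}
    for nm,m in masks.items():
        m=cv2.morphologyEx(m,cv2.MORPH_CLOSE,np.ones((3,3)));m=cv2.morphologyEx(m,cv2.MORPH_OPEN,np.ones((3,3)))
        k,l,st,ce=cv2.connectedComponentsWithStats(m)
        for i in range(1,k):
            if 500<st[i,4]<4000: print(c,nm,st[i].tolist(),np.round(ce[i],1),np.round(ray(c,ce[i],.008)[0]*1000,1))
E
```

```text
Traceback (most recent call last):
  File "fit.py", line 38, in fit
    o=minimize(cost,[s[0],s[1],0.,0.],method="Nelder-Mead",options=dict(initial_simplex=[[s[0],s[1],0,0],[s[0]+.02,s[1],0,0],[s[0],s[1]+.02,0,0],[s[0],s[1],1,0],[s[0],s[1],0,.4]],xatol=1e-4,fatol=1e-4,maxiter=250))
  File "fit.py", line 31, in cost
    a=render(c,n,[q[0],q[1],q[2],q[3]*10]); b=mk[n,c][0]; w=~ign[c]
  File "fit.py", line 18, in render
    uv=proj(c,P/1000+[x,y,z]); cv2.fillConvexPoly(im,cv2.convexHull(np.round(uv*16).astype(np.int32)),255,cv2.LINE_AA,4)
  File "h.py", line 9, in proj
    K,e,M,_=cal(c); p=(np.atleast_2d(P)-e)@rot(M); p=p*[1,-1,-1]; u=p@K.T; return u[:,:2]/u[:,2:]
            ~~~^^^
  File "h.py", line 5, in cal
    k=r.get_calibration(c); return np.array(k["intrinsics"]),np.array(k["eye"]),np.array(k["rotation"]),k
ValueError: time passes only in moves, steps and waits
```

```bash
python3 - <<'E'
s=open('h.py').read().replace("def cal(c):","import functools\n@functools.cache\ndef cal(c):"); open('h.py','w').write(s)
s=open('fit.py').read().replace(',r.look_for(c,n))',')').replace('pts=[np.array(d["point"][:2]) for c in ok for d in mk[n,c][2][:1]]','pts=[ray(c,np.argwhere(mk[n,c][0]>0).mean(0)[::-1],.04)[0,:2] for c in ok]').replace("p[3]*.1","p[3]").replace("q[3]*10","q[3]"); open('fit.py','w').write(s)
E
cat > tr.py <<'E'
from fit import *
def trays(cams=("scene","top")):
  for c in cams:
    im=r.snapshot(c); hsv=cv2.cvtColor(im,cv2.COLOR_BGR2HSV)
    masks={"blue":cv2.inRange(hsv,(105,100,40),(130,255,255)),"grey":cv2.inRange(im,(75,75,75),(165,165,165))&cv2.inRange(hsv,(0,0,0),(180,40,255))}
    for nm,m in masks.items():
        m=cv2.morphologyEx(m,cv2.MORPH_CLOSE,np.ones((3,3)));m=cv2.morphologyEx(m,cv2.MORPH_OPEN,np.ones((3,3)))
        k,l,st,ce=cv2.connectedComponentsWithStats(m)
        for i in range(1,k):
            if 500<st[i,4]<4000: print(c,nm,st[i].tolist(),np.round(ce[i],1),np.round(ray(c,ce[i],.008)[0]*1000,1))
E
python3 - <<'E'
from tr import *
trays()
fit(list(M))
E
```

```text
scene blue [333, 160, 35, 20, 564] [350.1 169.5] [503.3 255.4   8. ]
scene blue [361, 196, 24, 30, 525] [372.7 210.1] [669. 206.   8.]
scene grey [224, 80, 194, 45, 3693] [332.5  99.2] [145. 436.   8.]
scene grey [267, 140, 42, 59, 1484] [284.7 169.9] [414.7  99.    8. ]
scene grey [165, 225, 43, 31, 1020] [185.6 240. ] [ 537.2 -234.     8. ]
scene grey [115, 242, 45, 33, 1127] [137.1 257.5] [ 535.3 -348.4    8. ]
scene grey [319, 252, 67, 50, 1387] [357.5 278.9] [829.5  43.8   8. ]
scene grey [316, 285, 65, 41, 835] [346.1 311.3] [886.1 -24.9   8. ]
scene grey [0, 357, 20, 63, 923] [  7.4 390.7] [ 734.5 -634.5    8. ]
scene grey [111, 373, 60, 47, 1385] [142.9 401.8] [ 870.1 -432.2    8. ]
top blue [147, 200, 41, 41, 1341] [166.9 220.4] [504.5 254.    8. ]
top blue [101, 231, 43, 42, 1405] [122.1 251.6] [433.9 354.1   8. ]
top grey [531, 38, 29, 53, 680] [550.3  54.1] [ 903.7 -670.     8. ]
top grey [357, 182, 43, 43, 1447] [378.  203.2] [ 540.1 -234.2    8. ]
top grey [406, 183, 43, 42, 1435] [427.  203.6] [ 538.  -348.1    8. ]
espresso_cup xyz [689.8 183.5  -1.6] yaw -0.45 cost 0.265 [('scene', 0.98), ('top', 0.59)]
milk_jug xyz [573.2  54.8   3.6] yaw 0.13 cost 0.294 [('scene', 0.73), ('top', 0.8)]
sugar_pot xyz [6.818e+02 6.020e+01 5.000e-01] yaw 0.27 cost 0.198 [('scene', 0.93), ('top', 0.78)]
tumbler xyz [574.7 -60.   -1.2] yaw 0.18 cost 0.346 [('scene', 0.62), ('top', 0.56)]
decanter xyz [701.3 -63.9 -71.4] yaw 2.48 cost 1.029 [('scene', 0.68), ('top', 0.74)]
highball xyz [468.   61.3  -1.9] yaw 0.37 cost 0.197 [('scene', 0.85), ('top', 0.94)]
pepper_mill xyz [ 678.5 -184.2  -26.4] yaw 0.52 cost 0.582 [('scene', 0.69), ('top', 0.57)]
saucer xyz [ 433.7 -288.3    6.9] yaw 0.26 cost 0.121 [('scene', 0.78), ('top', 0.89)]
```

```bash
python3 - <<'E'
s=open('fit.py').read()
s=s.replace("zfree=True):","zfree=True,prior={}):").replace("d=r.silhouettes(c,n); ","d=r.silhouettes(c,n)\n            if n in prior: e=proj(c,[*prior[n],.05])[0]; d=[k for k in d if np.hypot(*(np.argwhere(k['pixels']).mean(0)[::-1]-e))<30]\n            ")
s=s.replace("for s in pts:","for s in ([np.array(prior[n])] if n in prior else pts):")
open('fit.py','w').write(s)
E
python3 - <<'E'
from tr import *
ims={c:r.snapshot(c) for c in("scene","top")}
P={"decanter":(.69,-.064),"pepper_mill":(.675,-.184),"tumbler":(.575,-.06),"milk_jug":(.573,.055)}
o=fit(list(P),prior=P)
print("stopper", ray("top",[305.5,123],.174)[0],ray("scene",[280,198],.174)[0])
o["espresso_cup"]=[.690,.1835,0,-.45];o["sugar_pot"]=[.682,.060,0,0];o["highball"]=[.468,.0613,0,0];o["saucer"]=[.4337,-.2883,.008,0]
v=[]
for c,b in(("top",(150,90,250,180)),("scene",(120,130,290,190))):
    im=ims[c].copy()
    im=cv2.resize(im,None,fx=3,fy=3,interpolation=cv2.INTER_CUBIC)
    for n,p in o.items():
        m=cv2.resize(render(c,n,p),None,fx=3,fy=3); cs=cv2.findContours((m>.5).astype(np.uint8),0,2)[0]; cv2.drawContours(im,cs,-1,(0,255,255),1)
    x,y,w,h=np.array(b)*3; v.append(cv2.resize(im[y:y+h,x:x+w],(800,int(800*h/w))))
cv2.imwrite("pics/ov_top.png",v[0]);cv2.imwrite("pics/ov_sc.png",v[1])
print(r.get_state()["clock"])
E
```

```text
decanter xyz [679.1 -60.3   1.8] yaw 0.28 cost 0.151 [('scene', 0.85), ('top', 0.66)]
pepper_mill xyz [ 679.8 -183.2  -26.5] yaw 0.52 cost 0.511 [('scene', 0.81), ('top', 0.59)]
tumbler xyz [576.3 -57.7  -3.3] yaw 0.34 cost 0.23 [('scene', 0.98), ('top', 0.7)]
milk_jug xyz [576.4  53.7  -3.6] yaw -0.49 cost 0.344 [('scene', 0.68), ('top', 0.87)]
stopper [ 0.67816933 -0.05945493  0.174     ] [ 0.68864231 -0.06269089  0.174     ]
4.2
```

View pics/ov_top.png

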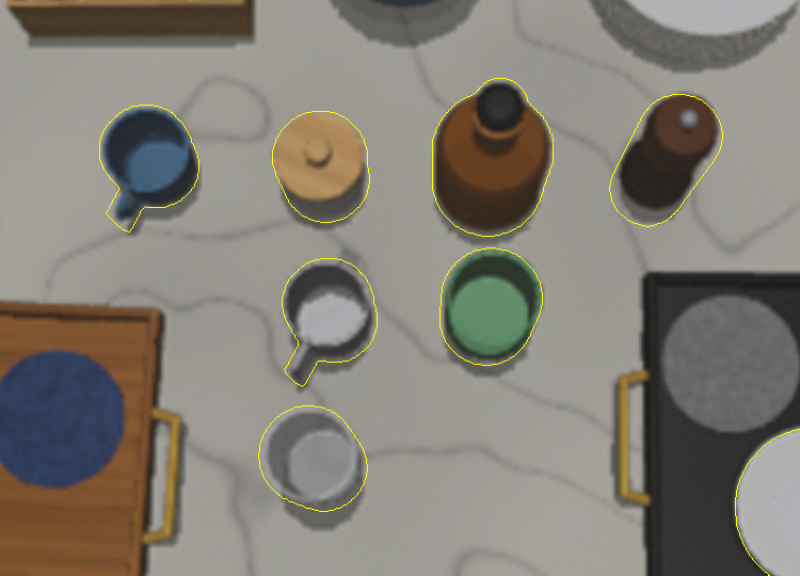

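View pics/ov_sc.png

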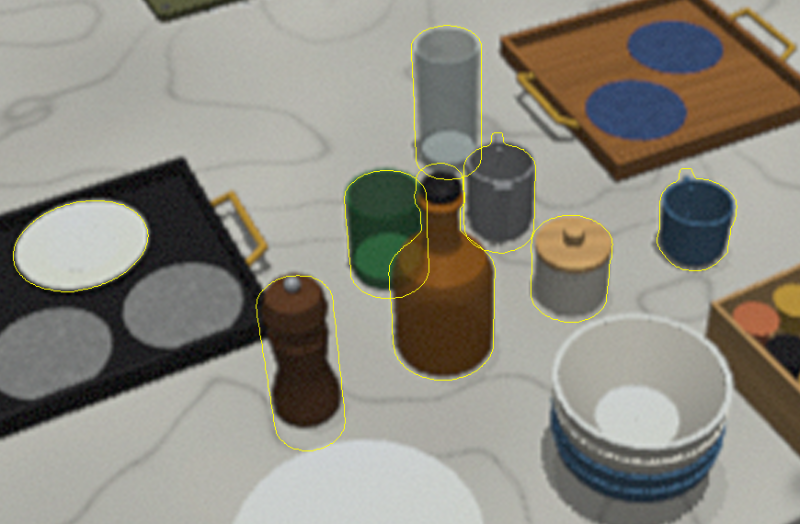

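The fits match both pictures to about 3 mm. The decanter's axis is at (680,-61) mm. First move: square the tool to the world axes and go above the decanter.

play_rows --translation '[[0, 0, 0], [0, 0, 0], [-0.0344, -0.0466, 0], [-0.0344, -0.0466, 0], [-0.0344, -0.0466, 0], [-0.0344, -0.0466, 0], [-0.0344, -0.0466, 0], [-0.0344, -0.0466, 0], [-0.0344, -0.0466, 0], [-0.0344, -0.0466, 0], [-0.0344, -0.0466, 0], [-0.0344, -0.0466, 0], [-0.0344, -0.0466, 0], [-0.0344, -0.0466, 0], [-0.0344, -0.0466, 0], [-0.0344, -0.0466, 0], [0, 0, 0], [0, 0, 0]]' --delta_rot '[[0, 0, -9.25], [0, 0, -9.25], [0, 0, 0], [0, 0, 0], [0, 0, 0], [0, 0, 0], [0, 0, 0], [0, 0, 0], [0, 0, 0], [0, 0, 0], [0, 0, 0], [0, 0, 0], [0, 0, 0], [0, 0, 0], [0, 0, 0], [0, 0, 0], [0, 0, 0], [0, 0, 0]]' --grip '[1, 1, 1, 1, 1, 1, 1, 1, 1, 1, 1, 1, 1, 1, 1, 1, 1, 1]' --squeeze 20

```text
clock: 6.45
tool_pos: [0.6796, -0.0589, 0.3024]
eef_rot: [-0.0, 1.0, 0.001, -0.0]
contact_force: [0.6, -0.5, -0.0]
opening: 1.0
finger_force: 0.0
```

play_rows --translation '[[0, -0.002, 0.03], [0, 0, 0.03], [0, 0, 0.03], [0, 0, 0.029], [0, 0, 0], [0, 0, 0], [0, 0, 0], [0, 0, 0], [0, 0, 0], [0, 0, 0], [0, 0, 0], [0, 0, 0], [0, 0, 0]]' --delta_rot '[[0, 0, 0], [0, 0, 0], [0, 0, 0], [0, 0, 0], [0, 0, 0], [0, 0, 0], [0, 0, 0], [0, 0, 0], [0, 0, 0], [0, 0, 0], [0, 0, 0], [0, 0, 0], [0, 0, 0]]' --grip '[1, 1, 1, 1, 1, -1, -1, -1, -1, -1, -1, -1, -1]' --squeeze 30

```text
clock: 8.07
tool_pos: [0.68, -0.0611, 0.1837]
eef_rot: [-0.0, 1.0, 0.0, 0.0]
contact_force: [0.5, 1.8, -0.3]
opening: 0.353
finger_force: 29.6
```

play_rows --translation '[[0, 0, -0.005], [0, 0, -0.01], [0, 0, -0.015], [0, 0, 0], [0, 0, 0]]' --delta_rot '[[0, 0, 0], [0, 0, 0], [0, 0, 0], [0, 0, 0], [0, 0, 0]]' --grip '[-1, -1, -1, -1, -1]'

```text
clock: 8.7
tool_pos: [0.6799, -0.0617, 0.2139]
eef_rot: [-0.0, 1.0, -0.0, 0.0]
contact_force: [-0.1, 0.2, -3.3]
opening: 0.35
finger_force: 29.3
```

play_rows --translation '[[0, 0, -0.025], [0, 0, -0.025], [0, 0, -0.025], [0.0, 0.0, -0.025], [0.012, 0.0208, 0], [0.0246, 0.0416, 0], [0.0246, 0.0416, 0], [0.0246, 0.0416, 0], [0.0246, 0.0416, 0], [0.0246, 0.0416, 0], [0.0246, 0.0416, 0], [0.0246, 0.0416, 0], [0.0246, 0.0416, 0], [0.0246, 0.0416, 0], [0.0126, 0.0205, 0], [0, 0, 0], [0, 0, 0], [0, 0, 0]]' --delta_rot '[[0, 0, 0], [0, 0, 0], [0, 0, 0], [0, 0, 0], [0, 0, 0], [0, 0, 0], [0, 0, 0], [0, 0, 0], [0, 0, 0], [0, 0, 0], [0, 0, 0], [0, 0, 0], [0, 0, 0], [0, 0, 0], [0, 0, 0], [0, 0, 0], [0, 0, 0], [0, 0, 0]]' --grip '[-1, -1, -1, -1, -1, -1, -1, -1, -1, -1, -1, -1, -1, -1, -1, -1, -1, -1]'

```text
clock: 10.95
tool_pos: [0.435, 0.3524, 0.3136]
eef_rot: [0.001, 1.0, -0.001, 0.0]
contact_force: [-0.2, -0.1, -4.4]
opening: 0.352
finger_force: 29.3
```

play_rows --translation '[[0.001, 0.0015, 0.03], [0, 0, 0.04], [0, 0, 0.03], [0, 0, 0.012], [0, 0, 0.005], [0, 0, 0.002], [0, 0, 0.001], [0, 0, 0.001], [0, 0, 0.001], [0, 0, 0]]' --delta_rot '[[0, 0, 0], [0, 0, 0], [0, 0, 0], [0, 0, 0], [0, 0, 0], [0, 0, 0], [0, 0, 0], [0, 0, 0], [0, 0, 0], [0, 0, 0]]' --grip '[-1, -1, -1, -1, -1, -1, -1, -1, -1, -1]'

```text
clock: 12.2
tool_pos: [0.4331, 0.3557, 0.1919]
eef_rot: [-0.0, 1.0, 0.0, 0.0]
contact_force: [0.5, 0.6, -3.1]
opening: 0.351
finger_force: 29.4
```

play_rows --translation '[[0, -0.001, 0.001], [0, 0, 0.0005], [0, 0, 0], [0, 0, 0], [0, 0, 0], [0, 0, 0], [0, 0, 0], [0, 0, -0.02], [0, 0, -0.04], [0, 0, -0.04], [0, 0, 0]]' --delta_rot '[[0, 0, 0], [0, 0, 0], [0, 0, 0], [0, 0, 0], [0, 0, 0], [0, 0, 0], [0, 0, 0], [0, 0, 0], [0, 0, 0], [0, 0, 0], [0, 0, 0]]' --grip '[-1, -1, -1, 0, 0.3, 0.3, 0.3, 0.3, 0.3, 0.3, 0.3]'

```text
clock: 13.58
tool_pos: [0.4338, 0.3557, 0.293]
eef_rot: [0.0, 1.0, 0.002, 0.002]
contact_force: [1.3, 0.4, -0.6]
opening: 0.649
finger_force: 0.0
```

play_rows --translation '[[-0.0143, -0.0415, 0], [-0.0143, -0.0415, 0], [-0.0143, -0.0415, 0], [-0.0143, -0.0415, 0], [-0.0143, -0.0415, 0], [-0.0143, -0.0415, 0], [-0.0143, -0.0415, 0], [-0.0143, -0.0415, 0], [-0.0143, -0.0415, 0], [-0.0143, -0.0415, 0], [0, 0, 0], [0, 0, 0.04], [0, 0, 0.04], [0, 0, 0.02], [0, 0, 0]]' --delta_rot '[[0, 0, 0], [0, 0, 0], [0, 0, 0], [0, 0, 0], [0, 0, 0], [0, 0, 0], [0, 0, 0], [0, 0, 0], [0, 0, 0], [0, 0, 0], [0, 0, 0], [0, 0, 0], [0, 0, 0], [0, 0, 0], [0, 0, 0]]' --grip '[0.3, 0.3, 1, 1, 1, 1, 1, 1, 1, 1, 1, 1, 1, 1, 1]'

```text
clock: 15.45
tool_pos: [0.5742, -0.0591, 0.1882]
eef_rot: [-0.001, 1.0, 0.001, -0.003]
contact_force: [0.2, -0.4, 0.6]
opening: 1.003
finger_force: 0.0
```

```bash
python3 - <<'E'
from tr import *
ims={c:r.snapshot(c) for c in("scene","top")}
P={"decanter":(.434,.354)}
o=fit(list(P),prior=P)
cv2.imwrite("pics/top1.png",ims["top"])
E
```

```text
decanter xyz [436.7 371.6 -34.1] yaw -0.01 cost 0.047 [('top', 0.62)]
```

View pics/top1.png

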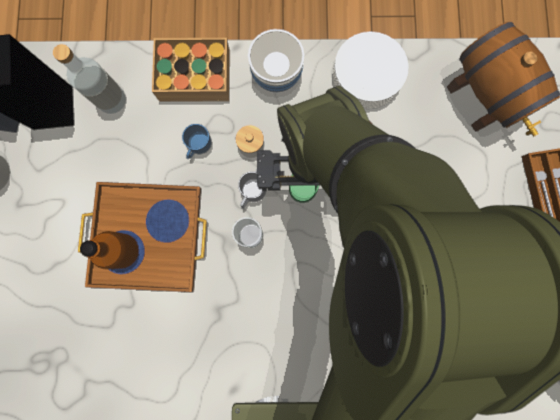

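The decanter stands upright on the lower-left blue round at (123,252), and the gripper is over the tumbler at (303,188).

play_rows --translation '[[-0.002, 0.001, 0.03], [0, 0, 0.03], [0, 0, 0.028], [0, 0, 0], [0, 0, 0], [0, 0, 0], [0, 0, 0], [0, 0, 0], [0, 0, 0], [0, 0, 0]]' --delta_rot '[[0, 0, 0], [0, 0, 0], [0, 0, 0], [0, 0, 0], [0, 0, 0], [0, 0, 0], [0, 0, 0], [0, 0, 0], [0, 0, 0], [0, 0, 0]]' --grip '[1, 1, 1, 1, -1, -1, -1, -1, -1, -1]' --squeeze 20

```text
clock: 16.9
tool_pos: [0.5787, -0.0593, 0.1035]
eef_rot: [-0.0, 1.0, 0.0, 0.001]
contact_force: [-1.3, 0.0, 7.7]
opening: 0.732
finger_force: 19.9
```

play_rows --translation '[[0, 0, 0], [0, 0, -0.003], [0, 0, -0.005], [0, 0, -0.01], [0, 0, -0.01], [0, 0, 0]]' --delta_rot '[[0, 0, 0], [0, 0, 0], [0, 0, 0], [0, 0, 0], [0, 0, 0], [0, 0, 0]]' --grip '[-1, -1, -1, -1, -1, -1]'

```text
clock: 17.65
tool_pos: [0.5786, -0.0595, 0.1313]
eef_rot: [0.0, 1.0, 0.0, 0.001]
contact_force: [0.0, 0.2, -2.6]
opening: 0.738
finger_force: 19.9
```

```bash
python3 - <<'E'
from h import *
im=r.snapshot("scene"); cv2.imwrite("pics/sc2.png",cv2.resize(im[100:300,180:440],None,fx=3,fy=3))
E
```

```text
(no output)
```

View pics/sc2.png

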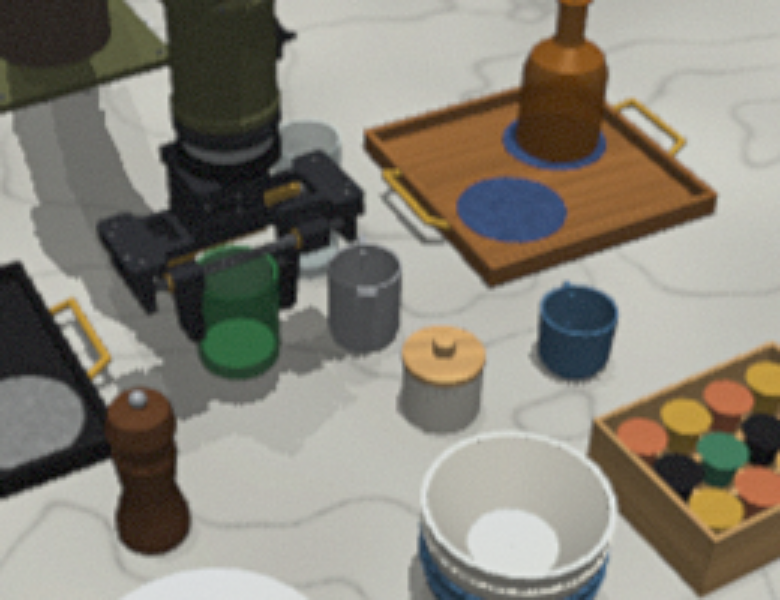

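The tumbler is held upright clear of the counter; cup, jug, pot and glass are undisturbed. On to the free blue round.

play_rows --translation '[[0, 0, -0.03], [0, 0, -0.03], [0, 0, -0.03], [0, 0, -0.03], [0.0091, 0.0393, 0], [0.0091, 0.0393, 0], [0.0091, 0.0393, 0], [0.0091, 0.0393, 0], [0.0091, 0.0393, 0], [0.0091, 0.0393, 0], [0.0091, 0.0393, 0], [0.0091, 0.0393, 0], [0, 0, 0], [0, 0, 0], [0, 0, 0]]' --delta_rot '[[0, 0, 0], [0, 0, 0], [0, 0, 0], [0, 0, 0], [0, 0, 0], [0, 0, 0], [0, 0, 0], [0, 0, 0], [0, 0, 0], [0, 0, 0], [0, 0, 0], [0, 0, 0], [0, 0, 0], [0, 0, 0], [0, 0, 0]]' --grip '[-1, -1, -1, -1, -1, -1, -1, -1, -1, -1, -1, -1, -1, -1, -1]'

```text
clock: 19.58
tool_pos: [0.5055, 0.2532, 0.2499]
eef_rot: [0.001, 1.0, -0.001, -0.0]
contact_force: [1.2, -0.3, -2.2]
opening: 0.732
finger_force: 19.9
```

play_rows --translation '[[0, 0.001, 0.04], [0, 0, 0.04], [0, 0, 0.035], [0, 0, 0.012], [0, 0, 0.005], [0, 0, 0.002], [0, 0, 0.001], [0, 0, 0.001], [0, 0, 0]]' --delta_rot '[[0, 0, 0], [0, 0, 0], [0, 0, 0], [0, 0, 0], [0, 0, 0], [0, 0, 0], [0, 0, 0], [0, 0, 0], [0, 0, 0]]' --grip '[-1, -1, -1, -1, -1, -1, -1, -1, -1]'

```text
clock: 20.7
tool_pos: [0.5052, 0.2561, 0.1146]
eef_rot: [-0.0, 1.0, 0.0, 0.0]
contact_force: [0.3, 0.7, -3.0]
opening: 0.73
finger_force: 19.9
```

play_rows --translation '[[0, 0, 0.001], [0, 0, 0.001], [0, 0, 0.001], [0, 0, 0]]' --delta_rot '[[0, 0, 0], [0, 0, 0], [0, 0, 0], [0, 0, 0]]' --grip '[-1, -1, -1, -1]'

```text
clock: 21.2
tool_pos: [0.505, 0.256, 0.1115]
eef_rot: [-0.0, 1.0, -0.0, 0.0]
contact_force: [-1.6, 0.2, 2.1]
opening: 0.729
finger_force: 19.9
```

play_rows --translation '[[0, 0, 0], [0, 0, 0], [0, 0, 0], [0, 0, 0], [0, 0, -0.02], [0, 0, -0.04], [0, 0, -0.05], [0, 0, -0.03], [-0.0143, -0.0403, 0], [-0.0143, -0.0403, 0], [-0.0143, -0.0403, 0], [-0.0143, -0.0403, 0], [-0.0143, -0.0403, 0], [0, 0, 0], [0, 0, 0]]' --delta_rot '[[0, 0, 0], [0, 0, 0], [0, 0, 0], [0, 0, 0], [0, 0, 0], [0, 0, 0], [0, 0, 0], [0, 0, 0], [0, 0, 0], [0, 0, 0], [0, 0, 0], [0, 0, 0], [0, 0, 0], [0, 0, 0], [0, 0, 0]]' --grip '[0.7, 0.9, 0.9, 0.9, 0.9, 0.9, 0.9, 1, 1, 1, 1, 1, 1, 1, 1]'

```text
clock: 23.08
tool_pos: [0.5763, 0.0553, 0.2512]
eef_rot: [-0.0, 1.0, 0.001, -0.0]
contact_force: [0.4, 1.3, -0.9]
opening: 1.0
finger_force: 0.0
```

```bash
python3 - <<'E'
from tr import *
ims={c:r.snapshot(c) for c in("scene","top")}
P={"decanter":(.434,.354),"tumbler":(.504,.255),"sugar_pot":(.682,.06)}
o=fit(list(P),prior=P)
cv2.imwrite("pics/b3.png",np.hstack([cv2.resize(ims[c],(400,300)) for c in ims]))
E
```

```text
decanter xyz [435.8 355.5   3.7] yaw 0.22 cost 0.232 [('scene', 0.88), ('top', 0.64)]
tumbler xyz [502.9 255.5  10.5] yaw 0.09 cost 0.186 [('scene', 0.93), ('top', 0.73)]
sugar_pot xyz [655.1  82.  -30.1] yaw 0.46 cost 0.039 [('scene', 0.69)]
```

View pics/b3.png

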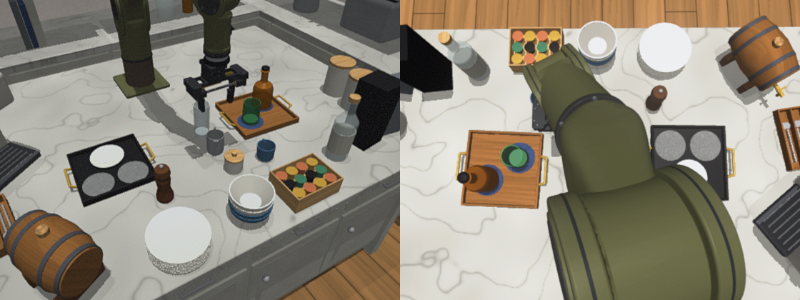

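Tumbler and decanter stand centred on the blue rounds within 2 mm, and the gripper is over the jug. Jug next.

play_rows --translation '[[0, -0.001, 0.04], [0, 0, 0.04], [0, 0, 0.04], [0, 0, 0.02], [0, 0, 0.014], [0, 0, 0], [0, 0, 0], [0, 0, 0], [0, 0, 0], [0, 0, 0], [0, 0, 0], [0, 0, 0]]' --delta_rot '[[0, 0, 0], [0, 0, 0], [0, 0, 0], [0, 0, 0], [0, 0, 0], [0, 0, 0], [0, 0, 0], [0, 0, 0], [0, 0, 0], [0, 0, 0], [0, 0, 0], [0, 0, 0]]' --grip '[1, 1, 1, 1, 1, 1, -1, -1, -1, -1, -1, -1]' --squeeze 20

```text
clock: 24.98
tool_pos: [0.577, 0.0537, 0.0979]
eef_rot: [-0.0, 1.0, 0.0, 0.001]
contact_force: [-0.0, 0.2, 5.8]
opening: 0.665
finger_force: 19.9
```

play_rows --translation '[[0, 0, -0.01], [0, 0, -0.03], [0, 0, -0.04], [0, 0, -0.04], [0, 0, -0.03], [0.0039, -0.0402, 0], [0.0039, -0.0402, 0], [0.0039, -0.0402, 0], [0.0039, -0.0402, 0], [0.0039, -0.0402, 0], [0.0039, -0.0402, 0], [0.0039, -0.0402, 0], [0.0039, -0.0402, 0], [0.0039, -0.0402, 0], [0.0039, -0.0402, 0], [0, 0, 0], [0, 0, 0], [0, 0, 0]]' --delta_rot '[[0, 0, 0], [0, 0, 0], [0, 0, 0], [0, 0, 0], [0, 0, 0], [0, 0, 0], [0, 0, 0], [0, 0, 0], [0, 0, 0], [0, 0, 0], [0, 0, 0], [0, 0, 0], [0, 0, 0], [0, 0, 0], [0, 0, 0], [0, 0, 0], [0, 0, 0], [0, 0, 0]]' --grip '[-1, -1, -1, -1, -1, -1, -1, -1, -1, -1, -1, -1, -1, -1, -1, -1, -1, -1]'

```text
clock: 27.22
tool_pos: [0.5381, -0.3467, 0.2473]
eef_rot: [-0.001, 1.0, 0.001, -0.0]
contact_force: [-0.7, -0.2, -1.1]
opening: 0.662
finger_force: 19.9
```

play_rows --translation '[[0, 0, 0.04], [0, 0, 0.04], [0, 0, 0.035], [0, 0, 0.015], [0, 0, 0.005], [0, 0, 0.002], [0, 0, 0.001], [0, 0, 0.001], [0, 0, 0.001], [0, 0, 0.001], [0, 0, 0]]' --delta_rot '[[0, 0, 0], [0, 0, 0], [0, 0, 0], [0, 0, 0], [0, 0, 0], [0, 0, 0], [0, 0, 0], [0, 0, 0], [0, 0, 0], [0, 0, 0], [0, 0, 0]]' --grip '[-1, -1, -1, -1, -1, -1, -1, -1, -1, -1, -1]'

```text
clock: 28.6
tool_pos: [0.5376, -0.3485, 0.1061]
eef_rot: [-0.0, 1.0, 0.0, -0.0]
contact_force: [0.1, -0.1, -1.8]
opening: 0.664
finger_force: 19.9
```

play_rows --translation '[[0, 0, 0.001], [0, 0, 0.001], [0, 0, 0]]' --delta_rot '[[0, 0, 0], [0, 0, 0], [0, 0, 0]]' --grip '[-1, -1, -1]'

```text
clock: 28.98
tool_pos: [0.5376, -0.3485, 0.1059]
eef_rot: [0.0, 1.0, -0.0, 0.0]
contact_force: [-3.6, 0.5, 10.1]
opening: 0.666
finger_force: 19.9
```

play_rows --translation '[[0, 0, -0.001], [0, 0, 0], [0, 0, 0], [0, 0, 0], [0, 0, -0.02], [0, 0, -0.04], [0, 0, -0.05], [0, 0, -0.034], [-0.0144, 0.0409, 0], [-0.0144, 0.0409, 0], [-0.0144, 0.0409, 0], [-0.0144, 0.0409, 0], [-0.0144, 0.0409, 0], [-0.0144, 0.0409, 0], [-0.0144, 0.0409, 0], [-0.0144, 0.0409, 0], [-0.0144, 0.0409, 0], [-0.0144, 0.0409, 0], [0, 0, 0], [0, 0, 0]]' --delta_rot '[[0, 0, 0], [0, 0, 0], [0, 0, 0], [0, 0, 0], [0, 0, 0], [0, 0, 0], [0, 0, 0], [0, 0, 0], [0, 0, 0], [0, 0, 0], [0, 0, 0], [0, 0, 0], [0, 0, 0], [0, 0, 0], [0, 0, 0], [0, 0, 0], [0, 0, 0], [0, 0, 0], [0, 0, 0], [0, 0, 0]]' --grip '[0.6, 0.8, 0.8, 0.8, 0.8, 0.8, 0.8, 1, 1, 1, 1, 1, 1, 1, 1, 1, 1, 1, 1, 1]'

```text
clock: 31.48
tool_pos: [0.6815, 0.0598, 0.25]
eef_rot: [0.0, 1.0, -0.0, 0.0]
contact_force: [-0.8, -0.3, 0.4]
opening: 0.997
finger_force: 0.0
```

```bash
python3 - <<'E'
from tr import *
ims={c:r.snapshot(c) for c in("scene","top")}
P={"milk_jug":(.537,-.348),"saucer":(.4335,-.288)}
o=fit(list(P),prior=P)
cv2.imwrite("pics/b4.png",np.hstack([cv2.resize(ims[c],(400,300)) for c in ims]))
E
```

```text
milk_jug xyz [ 535.4 -347.7   15.2] yaw -0.52 cost 0.389 [('scene', 0.61), ('top', 0.71)]
saucer xyz [ 428.4 -287.6    2.3] yaw 0.23 cost 0.078 [('scene', 0.97)]
```

View pics/b4.png

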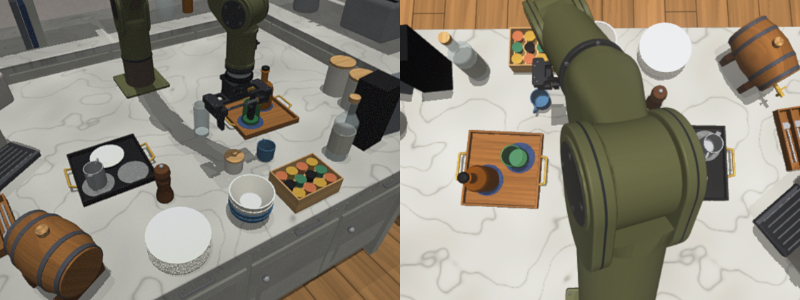

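The jug stands upright centred on the outer grey round, and the saucer has not moved. Now the sugar pot.

play_rows --translation '[[0, 0, 0.04], [0, 0, 0.04], [0, 0, 0.04], [0, 0, 0.025], [0, 0, 0.016], [0, 0, 0], [0, 0, 0], [0, 0, 0], [0, 0, 0], [0, 0, 0], [0, 0, 0], [0, 0, 0]]' --delta_rot '[[0, 0, 0], [0, 0, 0], [0, 0, 0], [0, 0, 0], [0, 0, 0], [0, 0, 0], [0, 0, 0], [0, 0, 0], [0, 0, 0], [0, 0, 0], [0, 0, 0], [0, 0, 0]]' --grip '[1, 1, 1, 1, 1, 1, -1, -1, -1, -1, -1, -1]' --squeeze 25

```text
clock: 33.28
tool_pos: [0.6822, 0.0607, 0.0892]
eef_rot: [-0.0, 1.0, 0.0, 0.001]
contact_force: [-0.9, -0.6, 5.6]
opening: 0.695
finger_force: 25.0
```

play_rows --translation '[[0, 0, -0.005], [0, 0, -0.01], [0, 0, -0.015], [0, 0, 0], [0, 0, 0]]' --delta_rot '[[0, 0, 0], [0, 0, 0], [0, 0, 0], [0, 0, 0], [0, 0, 0]]' --grip '[-1, -1, -1, -1, -1]'

```text
clock: 33.9
tool_pos: [0.6815, 0.0604, 0.1183]
eef_rot: [-0.0, 1.0, -0.0, -0.0]
contact_force: [-0.0, 0.7, -1.9]
opening: 0.699
finger_force: 25.0
```

play_rows --translation '[[0, 0, -0.03], [0, 0, -0.04], [0, 0, -0.03], [0, 0, -0.02], [0.0179, -0.0368, 0], [0.0179, -0.0368, 0], [0.0179, -0.0368, 0], [0.0179, -0.0368, 0], [0.0179, -0.0368, 0], [0.0179, -0.0368, 0], [0.0179, -0.0368, 0], [0.0179, -0.0368, 0], [0, 0, 0], [0, 0, 0], [0, 0, 0]]' --delta_rot '[[0, 0, 0], [0, 0, 0], [0, 0, 0], [0, 0, 0], [0, 0, 0], [0, 0, 0], [0, 0, 0], [0, 0, 0], [0, 0, 0], [0, 0, 0], [0, 0, 0], [0, 0, 0], [0, 0, 0], [0, 0, 0], [0, 0, 0]]' --grip '[-1, -1, -1, -1, -1, -1, -1, -1, -1, -1, -1, -1, -1, -1, -1]'

```text
clock: 35.78
tool_pos: [0.5392, -0.2322, 0.2381]
eef_rot: [-0.001, 1.0, 0.001, 0.0]
contact_force: [0.4, 0.6, -1.9]
opening: 0.699
finger_force: 25.0
```

play_rows --translation '[[0, 0, 0.04], [0, 0, 0.04], [0, 0, 0.035], [0, 0, 0.015], [0, 0, 0.006], [0, 0, 0.002], [0, 0, 0.001], [0, 0, 0.001], [0, 0, 0.001], [0, 0, 0]]' --delta_rot '[[0, 0, 0], [0, 0, 0], [0, 0, 0], [0, 0, 0], [0, 0, 0], [0, 0, 0], [0, 0, 0], [0, 0, 0], [0, 0, 0], [0, 0, 0]]' --grip '[-1, -1, -1, -1, -1, -1, -1, -1, -1, -1]'

```text
clock: 37.02
tool_pos: [0.5384, -0.234, 0.0973]
eef_rot: [-0.0, 1.0, 0.0, 0.0]
contact_force: [-0.0, -0.3, -3.4]
opening: 0.696
finger_force: 25.0
```

play_rows --translation '[[0, 0, 0.001], [0, 0, 0.001], [0, 0, 0]]' --delta_rot '[[0, 0, 0], [0, 0, 0], [0, 0, 0]]' --grip '[-1, -1, -1]'

```text
clock: 37.4
tool_pos: [0.5384, -0.2339, 0.0971]
eef_rot: [-0.0, 1.0, -0.0, 0.0]
contact_force: [-4.3, 1.1, 13.8]
opening: 0.698
finger_force: 25.0
```

play_rows --translation '[[0, 0, -0.001], [0, 0, 0], [0, 0, 0], [0, 0, 0], [0, 0, -0.02], [0, 0, -0.04], [0, 0, -0.05], [0, 0, -0.034], [-0.0152, 0.0417, 0], [-0.0152, 0.0417, 0], [-0.0152, 0.0417, 0], [-0.0152, 0.0417, 0], [-0.0152, 0.0417, 0], [-0.0152, 0.0417, 0], [-0.0152, 0.0417, 0], [-0.0152, 0.0417, 0], [-0.0152, 0.0417, 0], [-0.0152, 0.0417, 0], [0, 0, 0], [0, 0, 0]]' --delta_rot '[[0, 0, 0], [0, 0, 0], [0, 0, 0], [0, 0, 0], [0, 0, 0], [0, 0, 0], [0, 0, 0], [0, 0, 0], [0, 0, 0], [0, 0, 0], [0, 0, 0], [0, 0, 0], [0, 0, 0], [0, 0, 0], [0, 0, 0], [0, 0, 0], [0, 0, 0], [0, 0, 0], [0, 0, 0], [0, 0, 0]]' --grip '[0.6, 0.8, 0.8, 0.8, 0.8, 0.8, 0.8, 1, 1, 1, 1, 1, 1, 1, 1, 1, 1, 1, 1, 1]'

```text
clock: 39.9
tool_pos: [0.6901, 0.182, 0.2396]
eef_rot: [0.0, 1.0, -0.001, -0.0]
contact_force: [0.1, -1.3, 0.2]
opening: 0.998
finger_force: 0.0
```

```bash
python3 - <<'E'
from tr import *
ims={c:r.snapshot(c) for c in("scene","top")}
P={"sugar_pot":(.5385,-.234),"saucer":(.4335,-.288),"espresso_cup":(.69,.1835)}
o=fit(list(P),prior=P)
E
```

```text
sugar_pot xyz [ 537.3 -233.4    7.9] yaw 0.14 cost 0.244 [('scene', 0.91), ('top', 0.78)]
saucer xyz [ 435.2 -287.6    5.9] yaw -0.14 cost 0.27 [('scene', 0.98), ('top', 0.87)]
espresso_cup xyz [632.5 235.4 -68. ] yaw -0.46 cost 0.059 [('scene', 0.62)]
```

play_rows --translation '[[0, 0.001, 0.04], [0, 0, 0.04], [0, 0, 0.04], [0, 0, 0.02], [0, 0, 0.016], [0, 0, 0], [0, 0, 0], [0, 0, 0], [0, 0, 0], [0, 0, 0], [0, 0, 0], [0, 0, 0]]' --delta_rot '[[0, 0, 0], [0, 0, 0], [0, 0, 0], [0, 0, 0], [0, 0, 0], [0, 0, 0], [0, 0, 0], [0, 0, 0], [0, 0, 0], [0, 0, 0], [0, 0, 0], [0, 0, 0]]' --grip '[1, 1, 1, 1, 1, 1, -1, -1, -1, -1, -1, -1]' --squeeze 15

```text
clock: 41.8
tool_pos: [0.6909, 0.1842, 0.085]
eef_rot: [0.0, 1.0, 0.0, 0.001]
contact_force: [-0.4, -0.6, 6.0]
opening: 0.661
finger_force: 14.9
```

play_rows --translation '[[0, 0, -0.005], [0, 0, -0.01], [0, 0, -0.015], [0, 0, -0.03], [0, 0, -0.04], [0, 0, -0.04], [0, 0, -0.02], [0, 0, 0], [0, 0, 0], [0, 0, 0]]' --delta_rot '[[0, 0, 0], [0, 0, 0], [0, 0, 0], [0, 0, 0], [0, 0, 0], [0, 0, 0], [0, 0, 0], [0, 0, 0], [0, 0, 0], [0, 0, 0]]' --grip '[-1, -1, -1, -1, -1, -1, -1, -1, -1, -1]'

```text
clock: 43.05
tool_pos: [0.6896, 0.1837, 0.2422]
eef_rot: [-0.0, 1.0, -0.001, -0.002]
contact_force: [0.1, 0.5, -1.9]
opening: 0.664
finger_force: 14.9
```

```bash
python3 - <<'E'
from tr import *
ims={c:r.snapshot(c) for c in("scene","top")}
s=r.get_state();print(s["tool_pos"],s["contact_force"])
P={"espresso_cup":(.69,.1835)}
M2=[(c,[(k["confidence"],np.argwhere(k["pixels"]).mean(0)[::-1].round(1)) for k in r.silhouettes(c,"espresso_cup")]) for c in("scene","top")]
print(M2, proj("scene",[.69,.1835,.18]),proj("top",[.69,.1835,.18]))
cv2.imwrite("pics/b5.png",np.hstack([ims["scene"][60:260,250:500],ims["top"][60:260,120:370]]))
E
```

```text
[0.68989825 0.1839034  0.2427648 ] [-0.11227972  0.26851779 -0.79105352]
[('scene', [(0.58, array([382. , 157.9])), (0.56, array([183.2, 230.5]))]), ('top', [])] [[379.06731192 159.97951083]] [[181.63997609 117.22247279]]
```

View pics/b5.png

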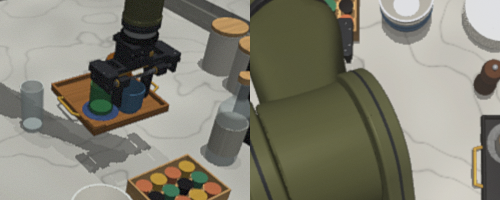

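The cup is lifted and held upright. Carrying it over to the saucer.

play_rows --translation '[[0.0212, -0.0393, 0], [0.0212, -0.0393, 0], [0.0212, -0.0393, 0], [0.0212, -0.0393, 0], [0.0212, -0.0393, 0], [0.0212, -0.0393, 0], [0.0212, -0.0393, 0], [0.0212, -0.0393, 0], [0.0212, -0.0393, 0], [0.0212, -0.0393, 0], [0.0212, -0.0393, 0], [0.0212, -0.0393, 0], [0, 0, 0], [0, 0, 0], [0, 0, 0]]' --delta_rot '[[0, 0, 0], [0, 0, 0], [0, 0, 0], [0, 0, 0], [0, 0, 0], [0, 0, 0], [0, 0, 0], [0, 0, 0], [0, 0, 0], [0, 0, 0], [0, 0, 0], [0, 0, 0], [0, 0, 0], [0, 0, 0], [0, 0, 0]]' --grip '[-1, -1, -1, -1, -1, -1, -1, -1, -1, -1, -1, -1, -1, -1, -1]'

```text
clock: 45.12
tool_pos: [0.4371, -0.2861, 0.2443]
eef_rot: [-0.001, 1.0, 0.0, 0.0]
contact_force: [-0.3, 0.1, -0.8]
opening: 0.66
finger_force: 14.9
```

play_rows --translation '[[0.001, -0.001, 0.04], [0, 0, 0.04], [0, 0, 0.035], [0, 0, 0.02], [0, 0, 0.005], [0, 0, 0.002], [0, 0, 0.001], [0, 0, 0]]' --delta_rot '[[0, 0, 0], [0, 0, 0], [0, 0, 0], [0, 0, 0], [0, 0, 0], [0, 0, 0], [0, 0, 0], [0, 0, 0]]' --grip '[-1, -1, -1, -1, -1, -1, -1, -1]'

```text
clock: 46.12
tool_pos: [0.4354, -0.2887, 0.1018]
eef_rot: [-0.0, 1.0, -0.0, 0.001]
contact_force: [0.4, 0.1, -2.2]
opening: 0.661
finger_force: 14.9
```

play_rows --translation '[[0, 0, 0.001], [0, 0, 0.001], [0, 0, 0.001], [0, 0, 0.001], [0, 0, 0]]' --delta_rot '[[0, 0, 0], [0, 0, 0], [0, 0, 0], [0, 0, 0], [0, 0, 0]]' --grip '[-1, -1, -1, -1, -1]'

```text
clock: 46.75
tool_pos: [0.4353, -0.2886, 0.0978]
eef_rot: [-0.0, 1.0, -0.0, 0.0]
contact_force: [-1.1, 1.1, 4.9]
opening: 0.665
finger_force: 15.0
```

Contact made; release, rise and clear the cameras' view.

play_rows --translation '[[0, 0, 0], [0, 0, 0], [0, 0, 0], [0, 0, 0], [0, 0, -0.02], [0, 0, -0.04], [0, 0, -0.05], [0, 0, -0.05], [0, 0.05, -0.02], [0, 0.055, 0], [0, 0.055, 0], [0, 0.055, 0], [0, 0.055, 0], [0, 0.055, 0], [0, 0.055, 0], [0, 0.055, 0], [0.01, 0.055, 0], [0.01, 0.055, 0], [0, 0, 0], [0, 0, 0]]' --delta_rot '[[0, 0, 0], [0, 0, 0], [0, 0, 0], [0, 0, 0], [0, 0, 0], [0, 0, 0], [0, 0, 0], [0, 0, 0], [0, 0, 0], [0, 0, 0], [0, 0, 0], [0, 0, 0], [0, 0, 0], [0, 0, 0], [0, 0, 0], [0, 0, 0], [0, 0, 0], [0, 0, 0], [0, 0, 0], [0, 0, 0]]' --grip '[0.6, 0.8, 0.8, 0.8, 0.8, 0.8, 0.8, 1, 1, 1, 1, 1, 1, 1, 1, 1, 1, 1, 1, 1]'

```text
clock: 49.25
tool_pos: [0.4148, 0.2556, 0.277]
eef_rot: [-0.0, 1.0, -0.001, -0.0]
contact_force: [-0.2, -0.6, -0.7]
opening: 0.999
finger_force: 0.0
```

```bash
python3 - <<'E'
from tr import *
ims={c:r.snapshot(c) for c in("scene","top")}
P={"sugar_pot":(.5385,-.234),"milk_jug":(.537,-.348),"espresso_cup":(.434,-.288),"saucer":(.434,-.288),"highball":(.468,.0613),"pepper_mill":(.68,-.183)}
o=fit(list(P),prior=P)
cv2.imwrite("pics/f.png",np.hstack([cv2.resize(ims["scene"][130:310,60:300],(400,300)),cv2.resize(ims["top"],(400,300))]))
E
```

```text
sugar_pot xyz [ 536.2 -234.2    7.3] yaw 0.33 cost 0.272 [('scene', 0.7), ('top', 0.63)]
milk_jug xyz [ 535.1 -348.4   13.1] yaw -0.53 cost 0.239 [('scene', 0.89), ('top', 0.55)]
espresso_cup xyz [ 432.4 -288.2    8.1] yaw -0.32 cost 0.069 [('scene', 0.84), ('top', 0.84)]
saucer xyz [ 433.9 -288.4    5.6] yaw 0.14 cost 0.27 [('scene', 0.73), ('top', 0.72)]
highball xyz [467.1  60.4  -1.6] yaw 0.46 cost 0.244 [('scene', 0.82), ('top', 0.63)]
pepper_mill xyz [ 679.8 -184.2  -26.1] yaw 1.0 cost 0.521 [('scene', 0.67), ('top', 0.79)]
```

View pics/f.png

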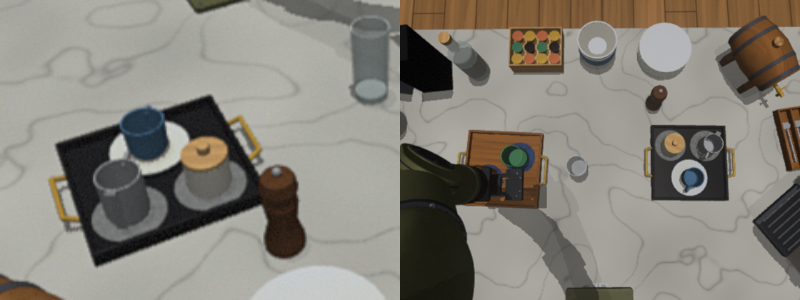

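All pieces stand centred and upright, the glass and mill have not moved, and the gripper (tips at about 0.21 m) is clear of everything.

```bash
python3 -c "
from plant import r
print(r.finish_job())"
```

```text
the job is handed in; nothing more can be done
None
```

I made up both trays and handed the job in at about 50 s. The last camera measurements put every piece upright within about 4 mm of its place, the tall glass and mill unmoved and the gripper clear; no verdict came back.

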